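# Clamp a fingerboard from the middle outwards

### The arm

A 6-joint arm with a two-finger parallel gripper is mounted at the origin on the work surface. World frame = base frame: x ahead of the robot, y to its left, z up, the work surface at z = 0. Lengths are in m, angles in rad, forces in N, time in s.
With the tool pointing down it reaches from about 0.25 to 0.775 m from the base axis. Payload 4 kg.
Tool frame: the origin (TCP) lies at the very end of the fingers, on their centre line; the grasp point (between the pads) lies 19 mm behind it; z points along the fingers, y is the line along which they close (so a half turn about z gives the same grasp; the last joint's range is limited). The gripper opens to 85 mm and grips with 20 to 120 N. Pads are 22 mm wide; open, the fingers measure 114 mm over their backs; the gripper's body (76 mm by 85 mm) begins 54 mm behind the grasp point. The pads swing forward as they close: fully open they stand 13 mm farther back than shut.
Start: joints at [1.13, 0.087, 1.371, -0, 1.684, -0.103], TCP at [0.182, 0.519, 0.231] pointing down, gripper open.
Joint ranges: [-3.1, 3.1], [-0.76, 2.03], [0.27, 2.55], [-1.08, 4.22], [0.17, 2.65], [-2.57, 2.57]. Speed limits (rad/s): [2.79, 2.79, 3.14, 3.14, 3.14, 3.14].

### API

Orientations are given as a unit quaternion [x, y, z, w].
In Python, from rig import bot gives the robot as it stands.
- The arm moves only by the tool arm_command, never from a script. Its argument "series" is a list of rows, each a list of 5 numbers: the shift along the tool's x, y, z in m, then the turn about the tool's z in rad, then the gripper's target within -1 to 1 (shut at 1, half-way at 0, fully open at -1). A call has 1 to 10 rows; each row is the pose to reach, as a shift and turn from the pose commanded when the call began, along the tool's axes at that moment; what a row does not reach only later rows make up. A row lasts 1/8 s, in which the tool goes at most 62.5 mm and 10.7 degrees, less where a joint would pass 70% of its speed; a pose out of reach is approached as far as the arm can. A call with a gripper value outside its range is refused whole. The fingers move at their own pace and stop on an object; "grip_force" is the grip in N (left out, the last holds). Time passes only in rows, so rows that repeat a pose let the fingers close. It gives the time, the measured TCP pose, the force, the opening and the grip force at its end, in the units of the state.
- bot.read_state(): the state, without advancing time (a new reading comes with each control period).
- bot.snapshot(name): name is "scene" or "top" or "wrist"; returns the picture (400x640x3 uint8, red, green, blue); there is no depth.
- bot.camera_info(name): a dict with "fov_y" (degrees; the focal length in pixels is half the picture's height over the tangent of half this angle, whatever the lens; pixels are square), "cx", "cy" (the principal point, pixels), "k1" (the pictures are not rectified: a ray, as slopes to the right and down, at radius r is drawn at 1 + k1 r^2 times it, then the intrinsics apply), "rvec" (rotation vector, rad) and "tvec" (3), from world to camera coordinates, as OpenCV has them; the wrist camera has in their place "mount" (4x4, takes a point from camera to tool coordinates, whose origin is the TCP and whose axes are the flange's). Camera axes: x right, y down, z forward; pixel columns grow to the right and rows downward; lengths in m; the calibration is good to about 2 mm. A picture is of the moment at which its call begins: read the wrist's pose just before it. camera_info takes no time and is no camera call.
- bot.hand_in(): hands the job in; it is judged then, once.
Trained networks look in the newest picture that a camera, given by its name, has taken for a name from the list of things; names that differ only in an ending like _2 or _b are one class to them, and where a whole thing is asked for, a point or a joint stands for the part that bears it (a point fixed in the world has none). Each returns a list of dicts, best first, with "score" (0 to 1); they miss things now and then, are a little off and sometimes report something else, mostly with a low value. They report only what shows in the picture. A call takes as long as a camera call.
- bot.regions_of(camera, target): "pixels" (400x640 bool, what is visible of it) and "location" ([column, row] in pixels, amid what is visible of it).
- bot.tip_of(camera, target): "location" ([column, row] in pixels: a listed point, or the origin of a listed thing).
The state is a dict: "t": time; "qpos": joint angles; "joint_vel": joint speeds; "tau": joint torques, N m; "ee_pos": TCP position; "ee_rot": TCP orientation; "ft_force": force on the tool from outside, world axes, zero at the start; "wrist_torque": the same for the moment, N m; "finger_gap": finger opening in m; "finger_force": force on a finger pad.
Only numpy, scipy, OpenCV 4.12 (cv2) and the standard library are available. Lean on these libraries where they do the work, as an engineer would, in place of code of your own. Each camera call takes 0.05 s, during which the arm holds its last target. There are 200 camera calls.

### The job

Clamp the rosewood fingerboard in its jig by pushing the three push-down clamps with closed fingertips, each fully down until it stops, working from the middle out: first the round-headed one in the middle, then the square-headed one at the fingerboard's narrow nut end, and last the bar-headed one at its wide end. Do not start one before the one before it is fully down; then draw clear. Grip nothing and pick nothing up, and leave the fingerboard and everything else on the jig and bench where it lies.

Things in the scene. Friction and masses are not known exactly. Their poses are not given: they have to be found in the camera images.
- jig: Jig fixed to the bench, turned any way round: plywood base 300 x 165 x 18 mm, three wooden bridges 95 mm apart in a row (108 mm wide, tops 72 mm above the bench, collars to 80), each with an upright push-down clamp. Origin on the bench under the middle clamp; x runs along the fingerboard towards its narrow nut end, z up. A strip of the base on its +y side carries bystanders up to 68 mm high
- fingerboard: Tapered rosewood fingerboard, 290 mm long, 7 mm thick, 42 mm wide at the nut end (+x) and 58 mm at the body end, with dark fret slots that lie closer together towards the body end; it lies loose in the jig under the three clamps, top face 25 mm above the bench. Origin under its centre
- clamp_middle (a joint): Travel of the middle clamp in m: 0 = fully up, 0.012 = fully down, where its cork foot meets the fingerboard. It starts 0 to 3 mm down. It slides straight down (world -z) against a steady friction of about 4 N, with no spring: it stays where it is left, and meets a hard stop at 0.012
- head_middle (a point): Centre of the flat top face of the steel head of the middle clamp: a round disc 40 mm in diameter, 12 mm thick. The top face is 110 mm above the bench when the clamp is fully up, 98 mm when fully down, and the point moves with it. At x = 0 of the jig
- clamp_narrow (a joint): Travel of the narrow-end clamp in m: 0 = fully up, 0.012 = fully down, where its cork foot meets the fingerboard. It starts 0 to 3 mm down. It slides straight down (world -z) against a steady friction of about 4 N, with no spring: it stays where it is left, and meets a hard stop at 0.012
- head_narrow (a point): Centre of the flat top face of the steel head of the narrow-end clamp: a square 34 x 34 mm, 12 mm thick. The top face is 110 mm above the bench when the clamp is fully up, 98 mm when fully down, and the point moves with it. At x = +95 mm of the jig
- clamp_wide (a joint): Travel of the wide-end clamp in m: 0 = fully up, 0.012 = fully down, where its cork foot meets the fingerboard. It starts 0 to 3 mm down. It slides straight down (world -z) against a steady friction of about 4 N, with no spring: it stays where it is left, and meets a hard stop at 0.012
- head_wide (a point): Centre of the flat top face of the steel head of the wide-end clamp: a bar 64 mm long across the fingerboard and 24 mm wide, 12 mm thick. The top face is 110 mm above the bench when the clamp is fully up, 98 mm when fully down, and the point moves with it. At x = -95 mm of the jig
- bone_nut: small ivory bone nut, 43 x 6 x 9 mm, lying on the open plywood strip of the jig; origin under its centre. Bystander
- nut_file: chrome nut file, about 140 mm long and 10 mm thick, lying on the open plywood strip of the jig; origin under its middle. Bystander
- brass_caul: turned brass caul, 22 mm diameter, 50 mm tall, standing on the open plywood strip of the jig; origin under its centre. Bystander
- leveling_beam: steel leveling beam, 400 x 45 x 28 mm, lying on the bench at the robot's left; origin under its centre. Bystander
- sanding_block: red aluminium sanding block, 150 x 55 x 32 mm, on the bench at the robot's right; origin under its centre. Bystander
- fret_hammer: fretting hammer, 240 mm long, lying on the bench at the robot's right. Bystander
- wire_pot: open aluminium pot, 70 mm diameter, 75 mm tall, on the bench at the robot's right; origin under its centre. Bystander

How it is judged:
By the outcome, as a careful person would: the job done as asked, in the order asked, and still so for the second after the job is handed in, with the robot touching nothing.
It also fails if it takes over 38 s, if anything falls off the work surface, if the arm or the gripper's body presses on something with over 40 N, if the wrist force passes 120 N, or if a joint passes its speed limit or range.

## Working session

There is one attempt and no reset: what is moved stays moved. The work goes in short steps, Python scripts to look and compute and a tool call to move; the robot and the scene stay as the last step left them, time stands still between calls to the robot, and variables do not carry over. Pictures are saved under pics/ and viewed, at most 10 in all, crops included, and the job is handed in when it is done.

Besides the shell and the picture viewer there is one more tool, called after "Call:" as name(argument=value, ...), one argument or row to a line, values as JSON. arm_command: Moves the arm, as the interface text tells. Its arguments: {"type":"object","properties":{"series":{"type":"array","items":{"type":"array","items":{"type":"number"}}},"grip_force":{"type":"number"}},"required":["series"]}

```bash
mkdir -p pics
cat > h.py <<'E'
import numpy as np, cv2
from scipy.spatial.transform import Rotation as R
from rig import bot
def ray(cam,px,st=None):
    c=bot.camera_info(cam); f=200/np.tan(np.radians(c["fov_y"])/2)
    d=np.array([px[0]-c["cx"],px[1]-c["cy"]])/f
    s=d.copy()
    for _ in range(20): s=d/(1+c["k1"]*(s@s))
    v=np.array([s[0],s[1],1.])
    if "mount" in c:
        M=np.array(c["mount"]); T=R.from_quat(st["ee_rot"]).as_matrix()
        return np.array(st["ee_pos"])+T@M[:3,3], T@M[:3,:3]@v
    Rm=cv2.Rodrigues(np.array(c["rvec"],float))[0]
    return -Rm.T@np.array(c["tvec"]).ravel(), Rm.T@v
def at_z(cam,px,z,st=None):
    o,v=ray(cam,px,st); return o+v*(z-o[2])/v[2]
def save(cam,name):
    im=bot.snapshot(cam); cv2.imwrite(f"pics/{name}.png",im[:,:,::-1]); return im
E
python3 - <<'E'
from h import *
st=bot.read_state(); print(st["t"],st["ee_pos"],st["ee_rot"],st["finger_gap"])
for cam in ["top","scene"]:
    save(cam,cam+"0"); 
    for n in ["head_middle","head_narrow","head_wide"]:
        for r in bot.tip_of(cam,n)[:2]: print(cam,n,r["score"],r["location"],at_z(cam,r["location"],.108).round(4))
E
```

```text
0.0 [0.18206812 0.51846087 0.23009756] [ 1.68096340e-01  9.85769921e-01 -1.09200519e-03 -3.03098196e-04] 0.08525271280028587
top head_middle 0.42 [289.9, 173.0] [0.581 0.078 0.108]
top head_narrow 0.49 [316.0, 151.9] [ 0.6547 -0.0063  0.108 ]
top head_wide 0.51 [264.6, 187.1] [0.5321 0.1589 0.108 ]
scene head_middle 0.48 [319.9, 237.0] [0.5804 0.0897 0.108 ]
scene head_narrow 0.77 [283.1, 234.0] [0.6431 0.0197 0.108 ]
scene head_wide 0.47 [355.4, 242.5] [0.5289 0.1636 0.108 ]
```

View pics/top0.png

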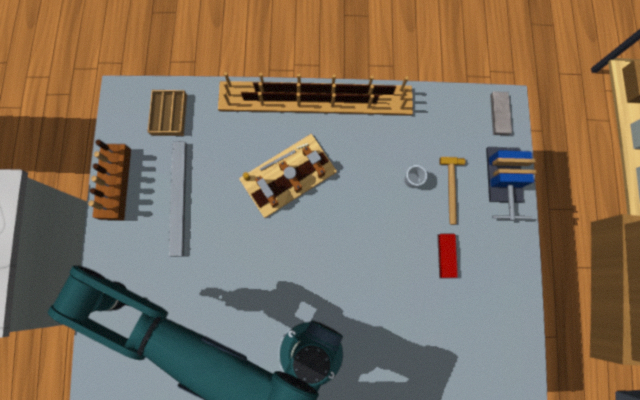

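View pics/scene0.png

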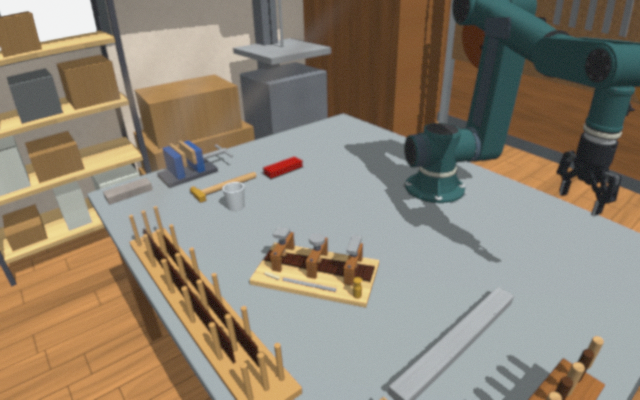

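The three heads lie in a row near (0.58, 0.08), with the narrow end at the far right. The file strip is on the far-left side, which matches jig +y. I'll move above the row and close the fingers on the way.

Call:
arm_command(
  series=[
    [-0.05, -0.03, -0.02, 0, 1],
    [-0.1, -0.06, -0.04, 0, 1],
    [-0.15, -0.09, -0.06, 0, 1],
    [-0.2, -0.115, -0.07, 0, 1],
    [-0.25, -0.144, -0.07, 0, 1],
    [-0.3, -0.173, -0.07, 0, 1],
    [-0.35, -0.2, -0.07, 0, 1],
    [-0.4, -0.23, -0.07, 0, 1],
    [-0.44, -0.25, -0.07, 0, 1],
    [-0.44, -0.25, -0.07, 0, 1],
  ],
  grip_force=20,
)

```text
t: 1.65
ee_pos: [0.5161, 0.1347, 0.3003]
ee_rot: [0.171, 0.985, -0.0, -0.001]
ft_force: [0.0, 0.5, -0.3]
finger_gap: 0.0003
finger_force: 0.0
```

```bash
cat > look.py <<'E'
from h import *
import sys
st=bot.read_state(); print(st["t"],st["ee_pos"].round(4) if hasattr(st["ee_pos"],'round') else st["ee_pos"],R.from_quat(st["ee_rot"]).as_matrix().round(3),st["finger_gap"])
print(np.array(bot.camera_info("wrist")["mount"]).round(3))
st=bot.read_state(); save("wrist",sys.argv[1])
for n in ["head_middle","head_narrow","head_wide"]:
    for r in bot.tip_of("wrist",n)[:2]: print(n,r["score"],r["location"],at_z("wrist",r["location"],.1085,st).round(4))
E
python3 look.py w1
```

```text
1.65 [0.5161 0.1347 0.3003] [[-0.942  0.336 -0.001]
 [ 0.336  0.942 -0.001]
 [ 0.001 -0.001 -1.   ]] 0.0002899458404579203
[[ 0.    -0.953 -0.303  0.078]
 [ 1.     0.     0.     0.001]
 [-0.    -0.303  0.953 -0.143]
 [ 0.     0.     0.     1.   ]]
head_middle 0.64 [297.0, 255.4] [0.5895 0.0814 0.1085]
head_narrow 0.6 [251.3, 310.3] [0.6381 0.0054 0.1085]
head_wide 0.63 [347.1, 183.9] [0.5308 0.159  0.1085]
head_wide 0.32 [294.9, 253.5] [0.5865 0.0801 0.1085]
```

View pics/w1.png

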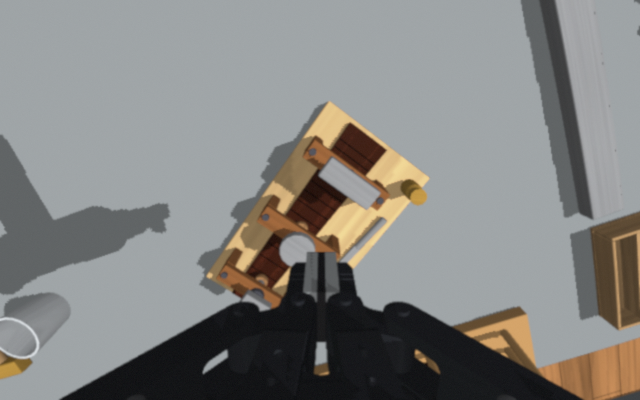

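The round head is at (297,251) and the bar at (349,183). The square head is partly hidden by the fingers near (256,298). The mid–wide spacing comes out at 97 mm against the true 95 mm, so the fix is good. Next I'll go above the middle head.

Call:
arm_command(
  series=[
    [-0.04, -0.013, 0.0, 0, 1],
    [-0.086, -0.0265, 0.03, 0, 1],
    [-0.086, -0.0265, 0.08, 0, 1],
    [-0.086, -0.0265, 0.13, 0, 1],
    [-0.086, -0.0265, 0.16, 0, 1],
    [-0.086, -0.0265, 0.16, 0, 1],
    [-0.086, -0.0265, 0.16, 0, 1],
  ],
)

```text
t: 2.72
ee_pos: [0.5877, 0.0847, 0.1435]
ee_rot: [0.167, 0.986, 0.0, 0.002]
ft_force: [0.3, 0.3, 1.5]
finger_gap: 0.0
finger_force: 0.0
```

```bash
python3 look.py w2
python3 - <<'E'
from h import *
im=save("scene","s2"); cv2.imwrite("pics/s2c.png",cv2.resize(im[190:310,230:400,::-1],None,fx=4,fy=4,interpolation=cv2.INTER_CUBIC))
E
```

```text
2.725 [0.5877 0.0847 0.1435] [[-0.944  0.33   0.003]
 [ 0.33   0.944  0.   ]
 [-0.003  0.001 -1.   ]] 4.60529216354914e-05
[[ 0.    -0.953 -0.303  0.078]
 [ 1.     0.     0.     0.001]
 [-0.    -0.303  0.953 -0.143]
 [ 0.     0.     0.     1.   ]]
head_middle 0.86 [314.6, 238.9] [0.586  0.0825 0.1085]
head_narrow 0.76 [227.4, 345.9] [0.6389 0.0033 0.1085]
head_wide 0.97 [421.6, 99.2] [0.5313 0.1598 0.1085]
```

View pics/w2.png

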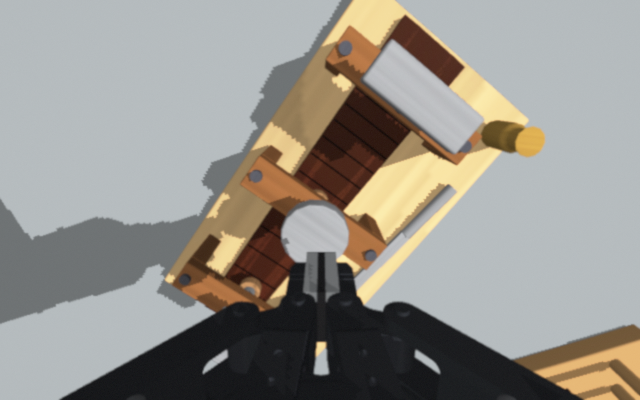

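View pics/s2c.png

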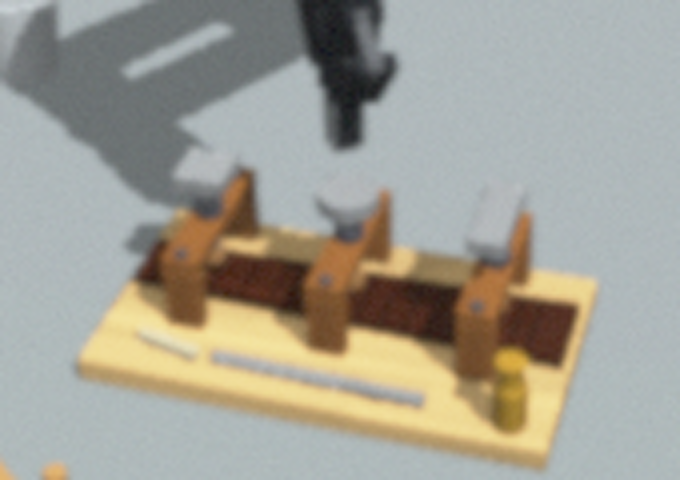

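The round head is centred at (314,239), just under the fingertips. The fits agree at 94.7 mm: middle (.586,.0825), narrow (.641,.005), wide (.531,.160). Now to press the middle clamp.

Call:
arm_command(
  series=[
    [0, 0, 0.015, 0, 1],
    [0, 0, 0.025, 0, 1],
    [0, 0, 0.03, 0, 1],
    [0, 0, 0.034, 0, 1],
    [0, 0, 0.038, 0, 1],
    [0, 0, 0.041, 0, 1],
    [0, 0, 0.041, 0, 1],
    [0, 0, 0.041, 0, 1],
  ],
)

```text
t: 3.98
ee_pos: [0.5873, 0.0838, 0.1002]
ee_rot: [0.168, 0.986, 0.0, 0.0]
ft_force: [-0.3, -0.2, 0.7]
finger_gap: 0.0003
finger_force: 0.1
```

Call:
arm_command(
  series=[
    [0, 0, 0.001, 0, 1],
    [0, 0, 0.002, 0, 1],
    [0, 0, 0.003, 0, 1],
    [0, 0, 0.004, 0, 1],
    [0, 0, 0.004, 0, 1],
  ],
)

```text
t: 4.6
ee_pos: [0.5873, 0.0838, 0.0981]
ee_rot: [0.168, 0.986, 0.0, 0.001]
ft_force: [-2.3, 0.7, 8.3]
finger_gap: -0.0003
finger_force: 4.0
```

Call:
arm_command(
  series=[
    [0, 0, 0.001, 0, 1],
    [0, 0, 0.002, 0, 1],
    [0, 0, 0.003, 0, 1],
    [0, 0, 0.004, 0, 1],
    [0, 0, 0.004, 0, 1],
    [0, 0, 0.004, 0, 1],
  ],
)

```text
t: 5.35
ee_pos: [0.5874, 0.0838, 0.098]
ee_rot: [0.168, 0.986, 0.0, 0.002]
ft_force: [-8.9, -0.6, 21.1]
finger_gap: -0.0
finger_force: 10.5
```

It has hit the hard stop at 0.098 with 21 N. On to the narrow (square) head.

Call:
arm_command(
  series=[
    [0, 0, -0.02, 0, 1],
    [0, 0, -0.045, 0, 1],
    [0, 0, -0.048, 0, 1],
    [-0.03, -0.022, -0.048, 0, 1],
    [-0.06, -0.044, -0.048, 0, 1],
    [-0.077, -0.057, -0.048, 0, 1],
    [-0.077, -0.057, -0.048, 0, 1],
    [-0.077, -0.057, -0.048, 0, 1],
  ],
)

```text
t: 6.35
ee_pos: [0.64, 0.0054, 0.1397]
ee_rot: [0.168, 0.986, 0.0, -0.001]
ft_force: [-0.9, 0.3, 0.2]
finger_gap: 0.0003
finger_force: 0.0
```

```bash
python3 look.py w3
python3 - <<'E'
from h import *
print(bot.read_state()["ee_pos"])
im=save("scene","s3"); cv2.imwrite("pics/s3c.png",cv2.resize(im[190:310,230:400,::-1],None,fx=4,fy=4,interpolation=cv2.INTER_CUBIC))
E
```

```text
6.35 [0.64   0.0054 0.1397] [[-0.944  0.331 -0.001]
 [ 0.331  0.944  0.001]
 [ 0.002  0.    -1.   ]] 0.0002813084859128944
[[ 0.    -0.953 -0.303  0.078]
 [ 1.     0.     0.     0.001]
 [-0.    -0.303  0.953 -0.143]
 [ 0.     0.     0.     1.   ]]
head_narrow 0.75 [318.7, 243.2] [0.64   0.0051 0.1085]
[0.64031834 0.00550215 0.14054902]
```

View pics/w3.png

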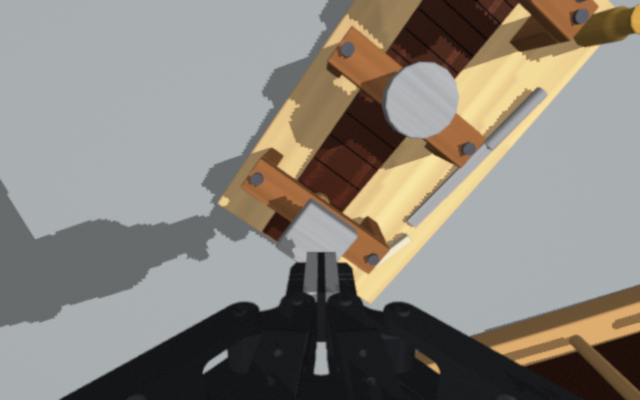

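View pics/s3c.png

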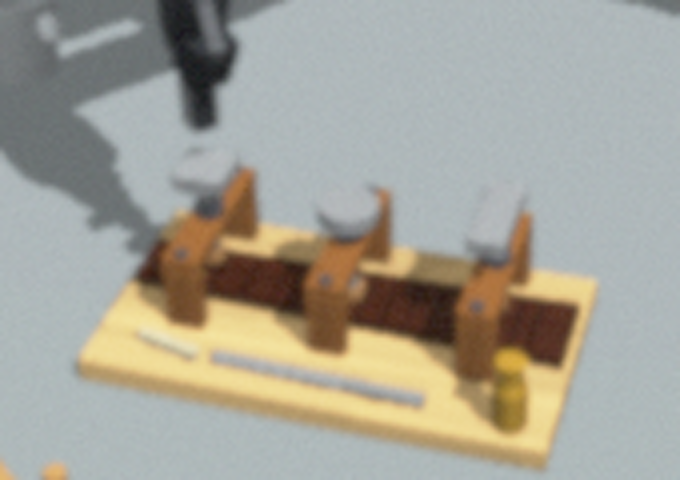

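The middle head is down against its collar, and the fingertips are centred over the square head at (319,243). Nothing else has moved. Pressing the narrow clamp.

Call:
arm_command(
  series=[
    [0, 0, 0.015, 0, 1],
    [0, 0, 0.025, 0, 1],
    [0, 0, 0.03, 0, 1],
    [0, 0, 0.034, 0, 1],
    [0, 0, 0.038, 0, 1],
    [0, 0, 0.041, 0, 1],
    [0, 0, 0.043, 0, 1],
    [0, 0, 0.045, 0, 1],
    [0, 0, 0.047, 0, 1],
    [0, 0, 0.047, 0, 1],
  ],
)

```text
t: 7.85
ee_pos: [0.6409, 0.0044, 0.098]
ee_rot: [0.168, 0.986, 0.0, 0.001]
ft_force: [-8.3, 0.8, 16.7]
finger_gap: 0.0002
finger_force: 8.4
```

Call:
arm_command(
  series=[
    [0, 0, 0.001, 0, 1],
    [0, 0, 0.002, 0, 1],
    [0, 0, 0.002, 0, 1],
    [0, 0, 0.002, 0, 1],
  ],
)

```text
t: 8.35
ee_pos: [0.6409, 0.0045, 0.098]
ee_rot: [0.168, 0.986, 0.0, 0.002]
ft_force: [-11.4, 0.8, 23.2]
finger_gap: 0.0005
finger_force: 11.3
```

Stopped at 0.098 with 23 N. Next is the bar head.

Call:
arm_command(
  series=[
    [0, 0, -0.02, 0, 1],
    [0, 0, -0.045, 0, 1],
    [0, 0, -0.05, 0, 1],
    [0.035, 0.025, -0.05, 0, 1],
    [0.075, 0.053, -0.05, 0, 1],
    [0.115, 0.082, -0.05, 0, 1],
    [0.155, 0.11, -0.05, 0, 1],
    [0.155, 0.11, -0.05, 0, 1],
    [0.155, 0.11, -0.05, 0, 1],
  ],
)

```text
t: 9.48
ee_pos: [0.5311, 0.1593, 0.1406]
ee_rot: [0.168, 0.986, -0.0, -0.0]
ft_force: [-0.2, -0.3, -0.3]
finger_gap: -0.0002
finger_force: 0.0
```

```bash
python3 look.py w4
python3 - <<'E'
from h import *
im=save("scene","s4"); a=cv2.resize(im[190:310,230:400,::-1],None,fx=3,fy=3,interpolation=cv2.INTER_CUBIC)
w=cv2.imread("pics/w4.png")[:360:,150:510][:, :]; w=cv2.resize(w,(280,280))
o=np.zeros((360,800,3),np.uint8); o[:,:510]=a; o[:280,520:]=w; cv2.imwrite("pics/c4.png",o)
E
```

```text
9.475 [0.5311 0.1593 0.1406] [[-0.944  0.331 -0.   ]
 [ 0.331  0.944 -0.001]
 [ 0.    -0.001 -1.   ]] -0.0001823137881564425
[[ 0.    -0.953 -0.303  0.078]
 [ 1.     0.     0.     0.001]
 [-0.    -0.303  0.953 -0.143]
 [ 0.     0.     0.     1.   ]]
head_wide 0.64 [321.9, 242.1] [0.5314 0.1608 0.1085]
```

View pics/c4.png

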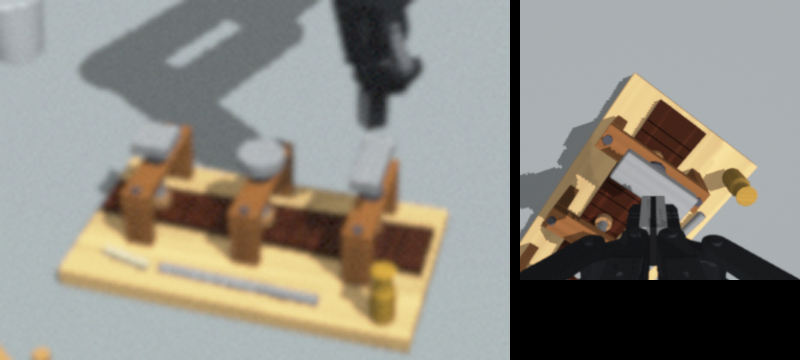

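The square and round heads are both down, and the fingertips are centred over the bar. The bystanders are where they were. Pressing the wide clamp.

Call:
arm_command(
  series=[
    [0, 0, 0.015, 0, 1],
    [0, 0, 0.025, 0, 1],
    [0, 0, 0.03, 0, 1],
    [0, 0, 0.034, 0, 1],
    [0, 0, 0.038, 0, 1],
    [0, 0, 0.041, 0, 1],
    [0, 0, 0.043, 0, 1],
    [0, 0, 0.046, 0, 1],
    [0, 0, 0.049, 0, 1],
    [0, 0, 0.049, 0, 1],
  ],
)

```text
t: 10.98
ee_pos: [0.5311, 0.1597, 0.0979]
ee_rot: [0.168, 0.986, 0.0, 0.001]
ft_force: [-12.3, -2.6, 23.3]
finger_gap: 0.0002
finger_force: 11.7
```

At the stop with 23 N. Drawing clear.

Call:
arm_command(
  series=[
    [0, 0, 0, 0, 1],
    [0, 0, -0.02, 0, 1],
    [0, 0, -0.05, 0, 1],
    [0, 0, -0.1, 0, 1],
    [0.03, 0, -0.15, 0, 1],
    [0.08, 0, -0.18, 0, 1],
    [0.1, 0, -0.18, 0, 1],
    [0.1, 0, -0.18, 0, 1],
    [0.1, 0, -0.18, 0, 1],
  ],
)

```text
t: 12.1
ee_pos: [0.4368, 0.1924, 0.2701]
ee_rot: [0.168, 0.986, -0.001, -0.001]
ft_force: [0.2, -0.4, -0.5]
finger_gap: 0.0001
finger_force: 0.0
```

Run:
```python
from h import *
im=save("scene","s5"); cv2.imwrite("pics/c5.png",cv2.resize(im[190:310,230:400,::-1],None,fx=4,fy=4,interpolation=cv2.INTER_CUBIC))
```

```text
(no output)
```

View pics/c5.png

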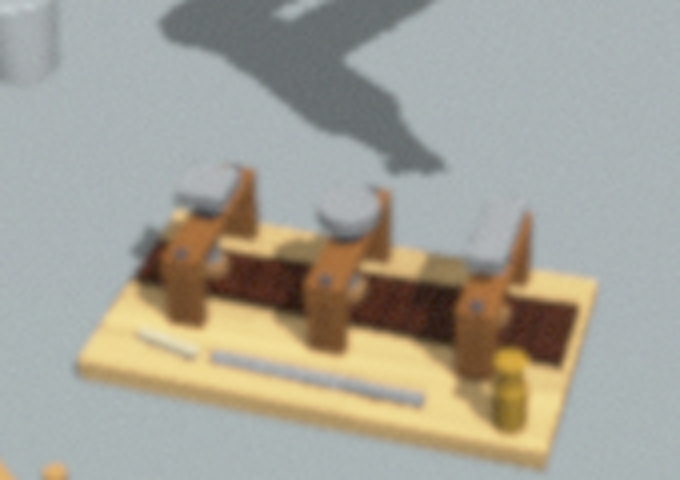

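All three heads are down, the nut, file and caul are undisturbed, and the arm is clear.

```bash
python3 -c "
from rig import bot
print(bot.hand_in())"
```

```text
the job is handed in; nothing more can be done
None
```

I pushed all three clamps down to their hard stops in the order asked (middle, narrow, wide). The arm is drawn clear, nothing else was seen to move, and the job was handed in at about 12 s.

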